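# Refit the intake plate of the benchtop dust extractor

### The job

The filter of the dust extractor has been changed. Take its slotted metal guard plate off the bench by the bow handle, set its four corner holes over the four snap studs on the sloping intake face, and press it home evenly, without forcing it in at a slant, until every stud has clicked through and the plate lies flush on all four shoulders. Let go of it and leave the pottery and the other things on the bench where they are.

Things in the scene. Friction and masses are not known exactly. Their poses are not given: they have to be found in the camera images.
- plate: The guard plate, loose: aluminium, 130 mm (its x) x 170 mm (its y) x 5 mm thick, about 0.26 kg, lying flat on the bench, handle up. Six slots along its y; a round 11 mm hole in each corner. Origin: centre of the underside; z points out of the side with the handle. It is the same either way round (half turn about z).
- handle (a point): Middle of the bar of the plate's black bow handle, 28.5 mm over the plate's underside. The bar runs along the plate's y, in its middle: 90 mm long, 12 mm wide (across x), 24 to 33 mm over the underside. Its legs stand 33 to 45 mm from the middle, so the middle 60 mm is open below, with 19 mm between bar and plate.
- hole0 (a point): Corner hole of the plate at its x = -50, y = -70 mm; the point is on the underside, as for the other holes.
- hole1 (a point): Corner hole of the plate at its x = -50, y = +70 mm, on the underside.
- hole2 (a point): Corner hole of the plate at its x = +50, y = -70 mm, on the underside.
- hole3 (a point): Corner hole of the plate at its x = +50, y = +70 mm, on the underside.
- extractor: The dust extractor, fixed: a plain grey wedge-shaped cabinet 240 mm deep (x), 240 mm wide (y), 64 mm high in front and 180 mm at the back. It stands with its back to the robot; its top slopes at 28 degrees down to the front (its -x, away from the robot). Origin: centre of the underside, on the bench.
- face: Seat of the plate on the extractor's sloping intake face. Origin: centre of the four studs, in the plane of their shoulders, where the plate's underside comes to lie; the cabinet's skin is 12 mm lower. z: straight out of the face, 28 degrees from vertical, leaning to the front; x: up the slope; y: level. The plate seats with its x along this x, either way round.
- stud0 (a point): Centre of the shoulder (17 mm across) of the white nylon snap stud at the face's x = -50, y = -70 mm (low edge); axes as face. On each shoulder stands a 7 mm pin, its tip 17 mm above the shoulder, tapered to 4 mm, with a split arrow head: two sprung barbs along y, 15 mm over both at their widest, 7 mm above the shoulder.
- stud1 (a point): Shoulder of the like stud at x = -50, y = +70 mm (low edge). The tips enter the holes easily; at rest on the barbs the plate's underside lies about 11 mm over the shoulders. Pushing it on takes about 4 N a stud (some 15 N for all at once) along the face's -z; about 5 mm before the shoulder the push eases and the barbs snap out over the plate and hold it. Seated, it has 2 mm of side play.
- stud2 (a point): Shoulder of the stud at the face's x = +50, y = -70 mm (high edge).
- stud3 (a point): Shoulder of the stud at the face's x = +50, y = +70 mm (high edge).
- crucible: Bystander: white ceramic crucible, 68 mm across, 52 mm high, standing between the plate and the extractor. Origin: centre of the underside.
- brush: Bystander: stubby bristle brush with a beech handle, 130 mm long along x, lying flat; origin under its middle.
- toe: Bystander: buff amphora toe, a turned spike 92 mm across and 120 mm high, standing on its broken edge. Origin: centre of the underside.
- shard_a: Bystander: pale grey rim shard about 100 x 75 mm, 30 mm high, lying hollow side down. Origin: below its middle, on the bench.
- shard_b: Bystander: pale grey rim shard about 105 x 80 mm, 30 mm high, lying hollow side down. Origin: below its middle, on the bench.
- jar: Bystander: amber jar with a black cap, 60 mm across, 85 mm high. Origin: centre of the underside.

How it is judged:
By the outcome, as a careful person would: the job done as asked, in the order asked, and still so for the second after the job is handed in, with the robot touching nothing.
It also fails if it takes over 51 s, if anything falls off the work surface, if the arm or the gripper's body presses on something with over 40 N, if the wrist force passes 120 N, or if a joint passes its speed limit or range.

### The arm

A 7-joint arm with a two-finger parallel gripper is mounted at the origin on the work surface. World frame = base frame: x ahead of the robot, y to its left, z up, the work surface at z = 0. Lengths are in mm, angles in rad, forces in N, time in s.
With the tool pointing down it reaches from about 350 to 900 mm from the base axis. Payload 8.1 kg.
Tool frame: the origin (TCP) lies on the centre line of the jaws, within the pads' length; the fingertips stand 8 mm ahead of it and the grasp point (between the pads) lies 11 mm behind it; z points along the fingers, y is the line along which they close (so a half turn about z gives the same grasp; the last joint's range is limited). The gripper opens to 92 mm and grips with 3 to 60 N. Pads are 19 mm wide; open, the fingers measure 130 mm over their backs; the gripper's body (75 mm by 190 mm) begins 47 mm behind the grasp point.
Start: joints at [1.237, 0.434, 0.025, 1.573, -0.012, 1.134, -0.075], TCP at [142.947, -608.447, 234.742] pointing down, gripper open.
Joint ranges: [-2.62, 2.62], [-0.44, 2.09], [-1.27, 1.32], [0.08, 2.57], [-1.32, 4.46], [0.12, 2], [-2.74, 2.74]. Speed limits (rad/s): [2.22, 2.22, 3.01, 3.01, 3.14, 3.14, 3.14].

### API

Orientations are given as a unit quaternion [x, y, z, w].
In Python, from plant import robot, cams, sensors, hand_in gives the robot as it stands (robot), with the cameras (cams), the readings (sensors) and the job as plain functions.
- The arm moves only by the shell command python3 inch.py 'ROWS' [FORCE]. ROWS is rows parted by semicolons, their numbers by spaces, 1 to 12 of them, each of 7 numbers: dx, dy, dz in mm, then a rotation vector rx, ry, rz in rad, then the finger opening in mm; each row is the pose to reach, as a shift and turn from the pose commanded when the command began, along the tool's axes at that moment; what a row does not reach only later rows make up. A row lasts 1/10 s, in which the tool goes at most 50 mm and 0.15 rad, less where a joint would pass 70% of its speed; a pose out of reach is approached as far as the arm can. The fingers move at their own pace and stop on an object; FORCE is the grip in N (left out, the last holds). Time passes only in rows, so rows that do not move let the fingers close. It prints the time, the measured TCP pose, the force, the opening and the grip force at its end.
- sensors.observe(): the state, without advancing time (a new reading comes with each control period).
- cams.camera(name): name is "side" or "top" or "wrist"; returns a dict with "image" (480x640x3 uint8, red, green, blue), "camera_matrix" (3x3 intrinsics, pixels), "k1" (the pictures are not rectified: a ray, as slopes to the right and down, at radius r is drawn at 1 + k1 r^2 times it, then the intrinsics apply), "world_to_cam" (4x4, takes a point from world to camera coordinates). Camera axes: x right, y down, z forward; pixel columns grow to the right and rows downward; lengths in mm; the calibration is good to about 2 mm. A picture is of the moment at which its call begins. There is no depth.
- hand_in(): hands the job in; it is judged then, once.
The state is a dict: "t": time; "joints": joint angles; "dq": joint speeds; "effort": joint torques, N m; "tcp_pos": TCP position; "ee_rot": TCP orientation; "force": force on the tool from outside, world axes, zero at the start; "moment": the same for the moment, N m; "gripper_width": finger opening in mm; "gripper_force": force on a finger pad.
Only numpy, scipy, OpenCV 4.12 (cv2) and the standard library are available. Lean on these libraries where they do the work, as an engineer would, in place of code of your own. Each camera call takes 0.05 s, during which the arm holds its last target. There are 200 camera calls.

## Working session

There is one attempt and no reset: what is moved stays moved. The work goes in short steps, Python scripts to look and compute and a shell command to move; the robot and the scene stay as the last step left them, time stands still between calls to the robot, and variables do not carry over. Pictures are saved under pics/ and viewed, at most 10 in all, crops included, and the job is handed in when it is done.

```bash
ls; mkdir -p pics; python3 - <<'E'
from plant import robot, cams, sensors, hand_in
import cv2,numpy as np,pickle
d={}
for n in ["top","side","wrist"]:
    c=cams.camera(n); d[n]=c; cv2.imwrite(f"pics/{n}0.png",c["image"][:,:,::-1])
    print(n,c["camera_matrix"].tolist(),c["k1"],np.round(c["world_to_cam"],3).tolist())
pickle.dump(d,open("v0.pkl","wb"))
print(sensors.observe())
E
```

```text
inch.py
pics
plant.py
top [[473.7933878586768, 0.0, 319.254379664466], [0.0, 473.7933878586768, 244.6388246927585], [0.0, 0.0, 1.0]] 0.042021411368312736 [[-0.023, -1.0, 0.013, 3.048], [-0.994, 0.021, -0.111, 596.899], [0.111, -0.016, -0.994, 1402.591], [0.0, 0.0, 0.0, 1.0]]
side [[606.1996734684697, 0.0, 319.30475686208683], [0.0, 606.1996734684697, 236.5405083503932], [0.0, 0.0, 1.0]] -0.1911088126447472 [[-0.754, -0.657, 0.014, 416.748], [-0.316, 0.343, -0.885, 307.151], [0.576, -0.671, -0.466, 1595.846], [0.0, 0.0, 0.0, 1.0]]
wrist [[419.6654421355275, 0.0, 323.74958737123427], [0.0, 419.6654421355275, 243.06052535390103], [0.0, 0.0, 1.0]] 0.0025942158448263013 [[0.229, -0.973, -0.002, -623.434], [-0.929, -0.219, 0.299, -36.897], [-0.291, -0.066, -0.954, 391.449], [0.0, 0.0, 0.0, 1.0]]
{'t': 0.15, 'joints': array([ 1.23739614,  0.43505174,  0.02499641,  1.57387767, -0.01158824,
        1.13401195, -0.07511685]), 'dq': array([ 3.89382249e-04, -1.74731229e-03,  2.82153041e-03, -4.70868301e-03,
        1.79566305e-04, -9.19567942e-05, -8.43717856e-04]), 'effort': array([ 2.82947076e-03, -6.68259287e+01,  9.86063071e-01, -3.14694965e+01,
       -6.04894920e-02,  3.92641069e-02,  1.38137884e-04]), 'tcp_pos': array([ 142.82478687, -608.07292377,  234.13650161]), 'ee_rot': array([ 9.93354407e-01,  1.15094130e-01, -1.33382190e-04, -5.87018971e-04]), 'force': array([-1.09631545,  0.52234222, -0.08140992]), 'moment': array([ 0.02349494,  0.01555377, -0.07902923]), 'gripper_force': 0.0, 'gripper_width': 92.00070437489642}
```

View pics/top0.png

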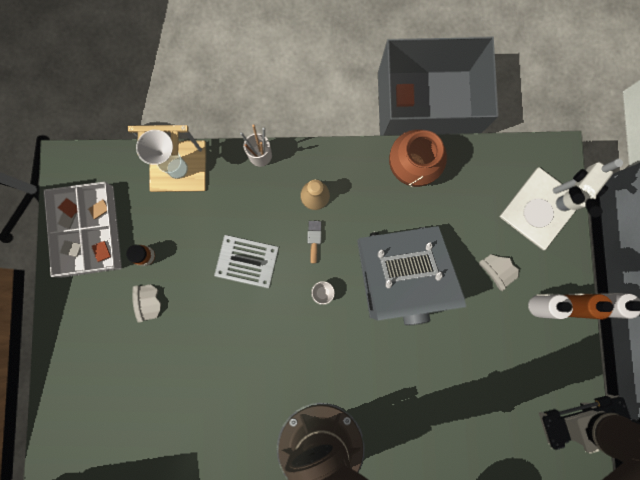

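View pics/side0.png

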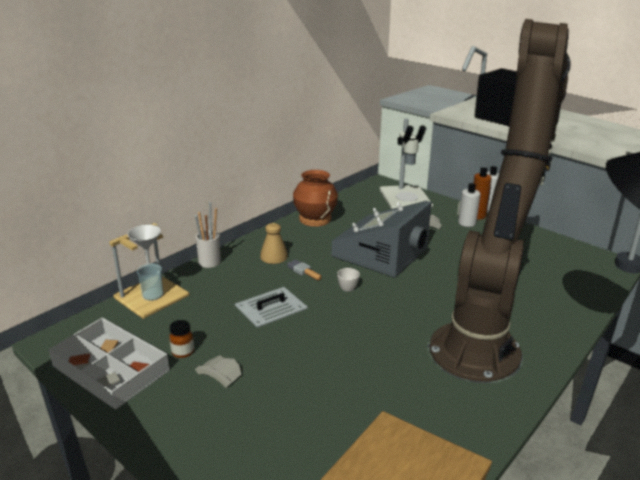

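The top view shows the plate at (247,261), its handle at (247,258), and the extractor at (412,270) with studs near (383,284), (380,251), (443,278) and (430,246). The crucible is at (322,292) and the brush at (314,240). The side view shows the plate at (271,306) and the extractor at (383,235). I'll zoom in next to pick pixels.

```bash
python3 - <<'E'
import pickle,cv2,numpy as np
d=pickle.load(open("v0.pkl","rb"))
def crop(n,x,y,w,h,s):
    return cv2.resize(d[n]["image"][y:y+h,x:x+w,::-1],None,fx=s,fy=s,interpolation=cv2.INTER_CUBIC)
a=np.vstack([np.hstack([crop("top",210,225,80,60,5),crop("top",365,230,100,75,4)]),np.hstack([crop("side",230,280,80,60,5),crop("side",330,185,100,75,4)])])
cv2.imwrite("pics/crops.png",a)
E
```

```text
(no output)
```

View pics/crops.png

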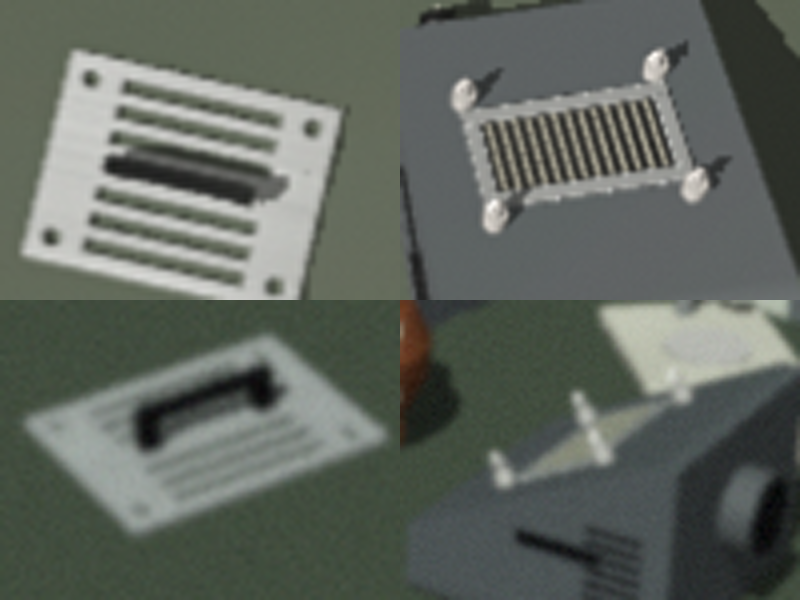

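The crops show these points in crop pixels. In the top view the plate holes are at (91,77), (312,128), (274,286) and (50,236), and the studs at (463,95), (656,65), (494,215) and (694,183). In the side view the plate corners are at (25,422), (268,335), (386,435) and (137,533), and the studs at (500,470), (583,405), (600,447) and (680,385).

```bash
cat > h.py <<'E'
import numpy as np,cv2,pickle
from scipy.spatial.transform import Rotation as R
from scipy.optimize import least_squares
def proj(c,P):
    P=np.atleast_2d(P); W=c["world_to_cam"]; q=P@W[:3,:3].T+W[:3,3]
    s=q[:,:2]/q[:,2:]; s=s*(1+c["k1"]*(s**2).sum(1,keepdims=True)); K=c["camera_matrix"]
    return s@K[:2,:2].T+K[:2,2]
HOLES=np.array([[-50,-70,0],[-50,70,0],[50,-70,0],[50,70,0.]])
def Rface(yaw,tilt=np.radians(28)): # x up slope, z out of face
    return R.from_euler("z",yaw)*R.from_euler("y",-tilt)
def fit(views,Rf,x0):
    """views: list of (cam, Nx3 body pts, Nx2 px); params x,y,z,yaw"""
    f=lambda p:np.concatenate([(proj(c,Rf(p[3]).apply(b)+p[:3])-u).ravel() for c,b,u in views])
    r=least_squares(f,x0,loss="soft_l1",f_scale=1.0)
    for c,b,u in views: print("res",np.round(proj(c,Rf(r.x[3]).apply(b)+r.x[:3])-u,1).tolist())
    return r.x
E
python3 - <<'E'
from h import *
d=pickle.load(open("v0.pkl","rb"))
def un(p,x,y,s,ox=0,oy=0): return np.array([x,y])+(np.array(p,float)-[ox,oy]+.5)/s-.5
Z=lambda yaw:R.from_euler("z",yaw)
# plate: y axis = +-Y world ; hole order
# plate x -> up in image (world +X), y -> left (world +Y): hole0(-50,-70) bottom right...
t=un([(274,286),(50,236),(312,128),(91,77)],210,225,5)
C=np.array([[-65,-85,5],[-65,85,5],[65,-85,5],[65,85,5.]])
s=un([(386,435),(137,533),(268,335),(25,422)],230,280,5,0,300)
p=fit([(d["top"],HOLES+[0,0,5],t),(d["side"],C,s)],Z,[550,190,0,0]); print("plate",p)
t=un([(463,95),(656,65),(494,215),(694,183)],365,230,4,400,0)
s=un([(500,470),(583,405),(600,447),(680,385)],330,185,4,400,300)
f=fit([(d["top"],HOLES+[0,0,8],t),(d["side"],HOLES+[0,0,8],s)],Rface,[510,-230,130,np.pi]); print("face",f)
for n,b in [("crucible",(322,292)),]:
    pass
E
```

```text
res [[0.1, -0.0], [0.2, 0.1], [-0.0, -0.2], [-0.2, 0.2]]
res [[0.3, 0.1], [-0.4, -0.3], [0.1, 0.2], [-0.2, 0.0]]
plate [ 5.54540449e+02  2.15329925e+02 -1.14646303e-01 -2.40099723e-01]
res [[-0.1, -0.1], [-0.2, -0.0], [0.0, 0.0], [0.3, 0.2]]
res [[0.3, -0.2], [0.1, 1.0], [-0.2, -0.4], [-0.4, -0.0]]
face [ 521.0633161  -258.56218063  128.82447148    3.27394658]
```

Both fits agree to within a pixel. I'll move to a view over the extractor.

```bash
cat >> h.py <<'E'
def goal(o,pos,x,z):
    """o: observe; target TCP pos, tool x and z axes in world -> shift & rotvec in tool axes"""
    R0=R.from_quat(o["ee_rot"]); z=np.array(z,float);z/=np.linalg.norm(z); x=np.array(x,float)
    x-=z*(x@z); x/=np.linalg.norm(x); T=R.from_matrix(np.c_[x,np.cross(z,x),z])
    s=R0.inv().apply(np.array(pos)-o["tcp_pos"]); r=(R0.inv()*T).as_rotvec()
    print("d",np.round(s,1),"rot",np.round(r,4),"rows>=",round(max(np.linalg.norm(s)/50,np.linalg.norm(r)/.15),1))
E
python3 - <<'E'
from h import *; from plant import robot, cams, sensors, hand_in
o=sensors.observe()
goal(o,[521,-270,330],[-.13,.99,0],[0,0,-1])
E
```

```text
d [ 445.4 -242.8  -95.6] rot [-1.1000e-03 -8.0000e-04 -1.4707e+00] rows>= 10.3
```

```bash
python3 inch.py '45 -24 -50 0 0 -0.14 92;90 -49 -95 0 0 -0.28 92;135 -73 -95 0 0 -0.42 92;180 -97 -95 0 0 -0.56 92;225 -121 -95 0 0 -0.7 92;270 -146 -95 0 0 -0.84 92;315 -170 -95 0 0 -0.98 92;360 -194 -95 0 0 -1.12 92;405 -218 -95 0 0 -1.26 92;445 -243 -95 0 0 -1.4 92;445 -243 -95 0 0 -1.47 92;445 -243 -95 0 0 -1.47 92'
python3 - <<'E'
from h import *; from plant import robot, cams, sensors, hand_in
o=sensors.observe(); print(o["joints"],abs(o["dq"]).max())
goal(o,[521,-270,330],[-.13,.99,0],[0,0,-1])
c=cams.camera("wrist"); pickle.dump(c,open("w1.pkl","wb")); cv2.imwrite("pics/w1.png",c["image"][:,:,::-1])
print(proj(c,Rface(3.274).apply(HOLES)+[521,-258.5,128.8]))
E
```

```text
t: 1.35
tcp_pos: [524.2, -264.1, 329.4]
ee_rot: [0.656, 0.755, 0.002, -0.001]
force: [0.2, 0.2, -0.4]
gripper_width: 92.1
gripper_force: 0.0
[ 0.6987454   0.3530422  -0.44982743  1.49166149  0.1515685   1.33168069
  0.37820353] 0.08091133151222088
d [-5.4 -4.  -0.6] rot [ 0.0019 -0.0032  0.0104] rows>= 0.1
[[371.93612909 120.34124625]
 [365.66151093 273.36946064]
 [260.78805357 120.27437571]
 [266.68806467 292.84421252]]
```

View pics/w1.png

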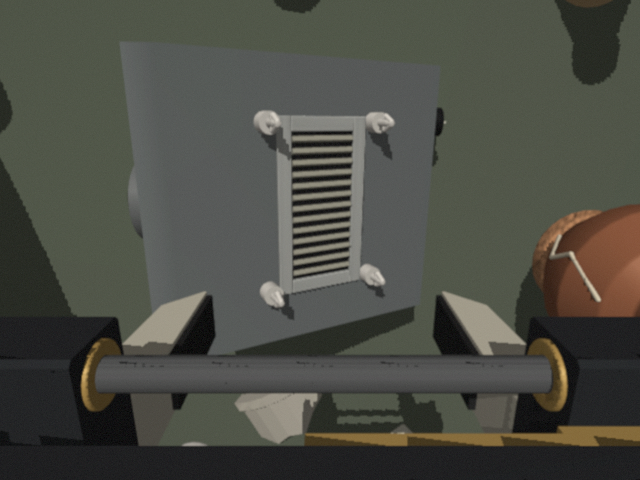

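The wrist view shows all four studs, near (267,122), (380,122), (272,294) and (372,275). They match the prediction within a few pixels. I'll take a second view while moving toward the plate.

```bash
python3 inch.py '40 0 0 0 0 0 92;80 0 0 0 0 0 92;120 0 0 0 0 0 92;120 0 0 0 0 0 92;120 0 0 0 0 0 92'
python3 - <<'E'
from h import *; from plant import robot, cams, sensors, hand_in
c=cams.camera("wrist"); pickle.dump(c,open("w2.pkl","wb"))
rows=[]
for f in ["w1","w2"]:
    c=pickle.load(open(f+".pkl","rb")); u=proj(c,Rface(3.274).apply(HOLES+[0,0,7])+[521,-258.5,128.8]).round().astype(int); r=[]
    for a,b in u:
        a-=20;b-=20; print(f,a,b)
        r.append(cv2.resize(c["image"][b:b+40,a:a+40,::-1],None,fx=5,fy=5,interpolation=cv2.INTER_CUBIC))
    rows.append(np.hstack(r))
cv2.imwrite("pics/studs.png",np.vstack(rows))
E
```

```text
t: 1.9
tcp_pos: [504.4, -151.8, 329.9]
ee_rot: [0.66, 0.751, -0.0, 0.0]
force: [0.3, -1.1, 0.7]
gripper_width: 92.0
gripper_force: 0.0
w1 357 100
w1 350 256
w1 244 100
w1 250 276
w2 357 228
w2 352 358
w2 256 246
w2 261 389
```

View pics/studs.png

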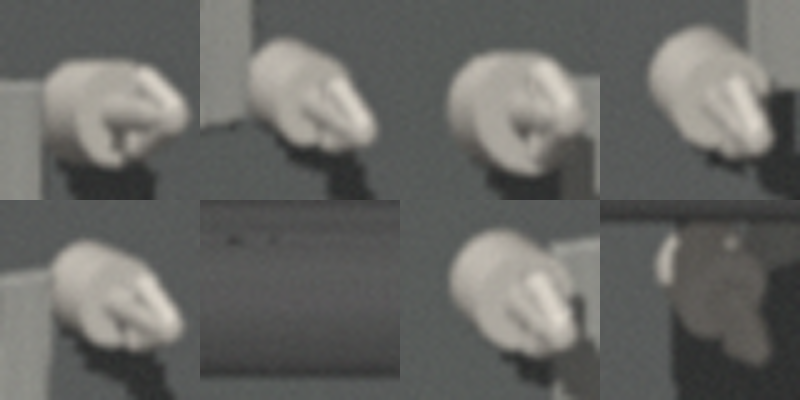

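The crops show the stud tips in both views. In w1 they are at crop offsets (176,110), (164,134), (172,112) and (157,146). In w2, stud0 is at (170,130) and stud2 at (163,141); stud1 and stud3 are hidden by the gripper.

```bash
python3 - <<'E'
from h import *; from plant import robot, cams, sensors, hand_in
w1=pickle.load(open("w1.pkl","rb"));w2=pickle.load(open("w2.pkl","rb"))
un=lambda o,p:np.array(o)+(np.array(p,float)+.5)/5-.5
T=HOLES+[0,0,16.]
a=np.array([un(*q) for q in [((357,100),(176,110)),((350,256),(164,134)),((244,100),(172,112)),((250,276),(157,146))]])
b=np.array([un(*q) for q in [((357,228),(170,130)),((256,246),(163,141))]])
print(fit([(w1,T,a),(w2,T[[0,2]],b)],Rface,[521,-258,129,3.274]))
print(fit([(w1,T,a)],Rface,[521,-258,129,3.274]))
o=sensors.observe();goal(o,[553,195,250],[.238,.971,0],[0,0,-1])
E
```

```text
res [[0.3, 0.7], [0.7, 0.2], [-1.0, 0.3], [-0.1, -0.5]]
res [[0.6, -0.0], [-0.4, -0.7]]
[ 527.59839368 -258.60090979  134.78117599    3.27232027]
res [[0.4, 0.6], [0.6, 0.1], [-0.9, 0.0], [-0.1, -0.8]]
[ 527.60519283 -258.47359759  134.66105991    3.27129772]
d [339.   92.4  79.3] rot [-2.000e-04  1.300e-03  3.679e-01] rows>= 7.2
```

The two fits differ by about 6 mm, probably because of which point on the stud I picked. I'll fit the stud silhouettes (base, barbs, tip) to their image extents instead.

```bash
cat > sil.py <<'E'
from h import *
a=np.linspace(0,2*np.pi,48)
ring=lambda r,z:np.c_[r*np.cos(a),r*np.sin(a),0*a+z]
M=np.vstack([ring(8.5,-12),ring(8.5,0),ring(2,17),ring(3.5,10),[[0,7.5,7],[0,-7.5,7],[2,7.5,7],[-2,7.5,7],[2,-7.5,7],[-2,-7.5,7]]])
def ext(c,p,tilt,i):
    u=proj(c,Rface(p[3],tilt).apply(M+HOLES[i])+p[:3]); return np.r_[u.min(0),u.max(0)]
E
python3 - <<'E'
from sil import *
d=pickle.load(open("v0.pkl","rb"))
w1=pickle.load(open("w1.pkl","rb"));w2=pickle.load(open("w2.pkl","rb"))
def U(x0,y0,s,l,t,r,b): return np.array([x0,y0,x0,y0])+(np.array([l,t,r,b],float)+.5)/s-.5
E=[(w1,0,U(357,100,5,43,60,188,168)),(w1,1,U(350,256,5,49,37,177,150)),(w1,2,U(244,100,5,48,52,180,175)),(w1,3,U(250,276,5,50,26,170,158)),
(w2,0,U(357,228,5,52,40,183,150)),(w2,2,U(256,246,5,49,28,177,157))]
T=[(d["top"],i,U(365,230,4,*e)) for i,e in enumerate([(51,78,80,110),(243,47,270,82),(83,197,108,236),(281,166,309,202)])]
def go(L,ft):
    f=lambda p:np.concatenate([ext(c,p,p[4] if ft else np.radians(28),i)-u for c,i,u in L])
    r=least_squares(f,[524,-258,132,3.273,.4887][:5 if ft else 4],loss="soft_l1",f_scale=.7); print(np.round(r.x,3),r.cost); return f(r.x).reshape(-1,4).round(1)
print(go(E,0).tolist());go(E,1);print(go(T,0).tolist());go(E+T,0)
E
```

```text
[ 527.733 -258.871  131.02     3.272] 2.9582559858235484
[[-1.3, 0.0, 0.0, -0.8], [-1.1, 0.2, 0.0, 0.3], [0.0, 0.1, 1.3, -0.7], [0.0, 0.1, 0.7, -0.1], [-1.5, 0.0, -0.0, 0.2], [0.3, 0.3, 0.1, 0.2]]
[ 5.27846e+02 -2.59027e+02  1.30521e+02  3.27400e+00  4.71000e-01] 1.8890215015137226
[ 526.364 -259.915  133.343    3.272] 0.8703984442724453
[[0.3, -0.2, -0.8, 0.4], [-0.0, 0.1, -0.1, 0.1], [-0.1, 0.2, 0.1, -1.0], [0.2, 0.2, 0.2, -0.2]]
[ 527.641 -258.995  130.906    3.272] 5.301137757095094
```

The face is at about (527.6, −259, 131) with yaw 3.272. Now to the plate.

```bash
python3 inch.py '45 12 0 0 0 0.05 92;90 24 0 0 0 0.1 92;135 37 10 0 0 0.15 92;180 49 20 0 0 0.2 92;225 61 35 0 0 0.25 92;270 74 50 0 0 0.3 92;310 85 65 0 0 0.35 92;339 92 79 0 0 0.368 92;339 92 79 0 0 0.368 92;339 92 79 0 0 0.368 92'
python3 - <<'E'
from h import *; from plant import robot, cams, sensors, hand_in
o=sensors.observe()
c=cams.camera("wrist"); pickle.dump(c,open("w3.pkl","wb")); cv2.imwrite("pics/w3.png",c["image"][:,:,::-1])
Z=R.from_euler("z",-.24)
print(proj(c,Z.apply(np.vstack([HOLES+[0,0,5],[[0,-45,33],[0,45,33]]]))+[554.5,215.3,0]).round(1).tolist())
goal(o,[554.5,215.3,60],[.238,.971,0],[0,0,-1])
E
```

```text
t: 2.95
tcp_pos: [553.0, 195.5, 249.8]
ee_rot: [0.786, 0.618, -0.001, 0.0]
force: [0.5, -0.8, 0.3]
gripper_width: 92.0
gripper_force: 0.0
[[269.8, 251.5], [263.9, 102.4], [370.8, 251.7], [376.2, 102.5], [320.0, 235.4], [319.8, 133.1]]
d [ 19.9  -3.1 189.8] rot [-0.001   0.0015  0.0011] rows>= 3.8
```

View pics/w3.png

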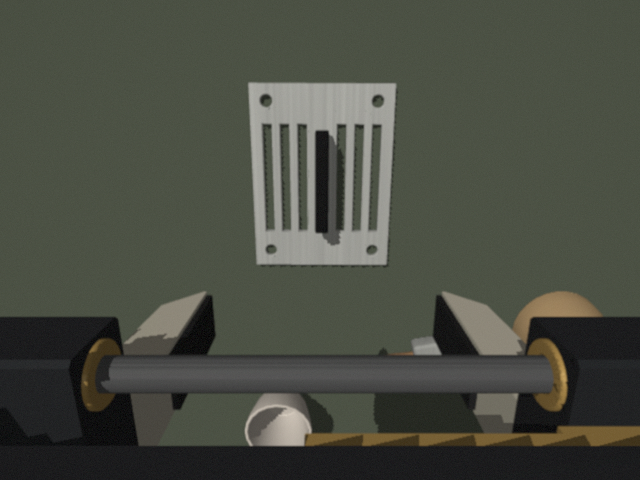

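The wrist view shows the plate holes at (271,249), (266,100), (372,249) and (378,100), and the handle bar from (322,131) to (322,233).

```bash
python3 - <<'E'
from h import *; from plant import robot, cams, sensors, hand_in
c=pickle.load(open("w3.pkl","rb")); d=pickle.load(open("v0.pkl","rb"))
Z=lambda y:R.from_euler("z",y)
u=np.array([(271,249.3),(265.7,100.5),(372,249.3),(377.5,100.5),(322,233),(322,131)])
B=np.vstack([HOLES+[0,0,5],[[0,-45,33],[0,45,33]]])
p=fit([(c,B,u)],Z,[554,215,0,-.24]);print(p)
t=np.array([210,225])+(np.array([(274,286),(50,236),(312,128),(91,77)])+.5)/5-.5
p=fit([(c,B,u),(d["top"],B[:4],t)],Z,[554,215,0,-.24]);print(p)
o=sensors.observe();y=p[3]; ax=[-np.sin(y),np.cos(y),0]
for z in (60,17.5): goal(o,[p[0],p[1],z],ax,[0,0,-1])
E
```

```text
res [[0.4, -0.0], [0.1, -0.0], [0.1, 0.1], [0.2, 0.1], [-0.4, -0.0], [-0.4, -0.1]]
[ 5.56341566e+02  2.16595203e+02 -1.95838112e+00 -2.40269016e-01]
res [[0.4, -0.1], [0.1, 0.1], [-0.1, 0.1], [0.1, 0.3], [-0.5, -0.1], [-0.5, 0.0]]
res [[-0.2, -0.5], [-0.0, -0.4], [-0.3, -0.6], [-0.4, -0.2]]
[ 5.56238642e+02  2.16493807e+02 -2.48534642e+00 -2.40781450e-01]
d [ 22.1  -2.4 190.3] rot [-0.      0.0014  0.0002] rows>= 3.8
d [ 22.2  -2.4 232.8] rot [-0.      0.0014  0.0002] rows>= 4.7
```

```bash
python3 inch.py '22 -2 45 0 0 0 80;22 -2 90 0 0 0 60;22 -2 135 0 0 0 50;22 -2 170 0 0 0 50;22 -2 200 0 0 0 50;22 -2 222 0 0 0 50;22 -2 233 0 0 0 50;22 -2 233 0 0 0 50;22 -2 233 0 0 0 50'
python3 inch.py '0 0 0 0 0 0 20;0 0 0 0 0 0 8;0 0 0 0 0 0 0;0 0 0 0 0 0 0;0 0 0 0 0 0 0;0 0 0 0 0 0 0;0 0 0 0 0 0 0;0 0 0 0 0 0 0' 60
```

```text
t: 3.9
tcp_pos: [556.7, 218.2, 18.8]
ee_rot: [0.787, 0.618, 0.001, 0.0]
force: [-0.4, 1.0, 0.3]
gripper_width: 49.8
gripper_force: 0.0
t: 4.7
tcp_pos: [555.7, 218.8, 17.9]
ee_rot: [0.786, 0.618, 0.0, 0.0]
force: [0.0, -1.2, 2.6]
gripper_width: 10.9
gripper_force: 60.0
```

```bash
python3 inch.py '0 0 -5 0 0 0 0;0 0 -20 0 0 0 0;0 0 -50 0 0 0 0;0 0 -85 0 0 0 0;0 0 -120 0 0 0 0;0 0 -155 0 0 0 0;0 0 -190 0 0 0 0;0 0 -225 0 0 0 0;0 0 -250 0 0 0 0;0 0 -260 0 0 0 0;0 0 -260 0 0 0 0;0 0 -260 0 0 0 0'
python3 - <<'E'
from h import *; from plant import robot, cams, sensors, hand_in
o=sensors.observe(); print(o["tcp_pos"],o["force"],o["moment"])
c=cams.camera("wrist"); pickle.dump((o,c),open("w4.pkl","wb"));cv2.imwrite("pics/w4.png",c["image"][:,:,::-1])
T=R.from_quat(o["ee_rot"])
# plate in tool: x_plate=tool y, y_plate = tool x, z_plate=-tool z; underside at tool z= -11+28.5
print(proj(c,T.apply([[72-2.2,-50,12.5],[72-2.2,50,12.5],[83,-65,12.5],[83,65,12.5]])+o["tcp_pos"]).round(1).tolist())
f=np.array([527.6,-259,132.]);F=Rface(3.272);n=F.apply([0,0,1]); print(n)
for h in (60,):
    goal(o,f+n*(17.5+h),F.apply([0,-1,0]),-n)
E
```

```text
t: 5.9
tcp_pos: [555.0, 218.3, 276.6]
ee_rot: [0.786, 0.618, -0.001, -0.0]
force: [0.0, -0.1, -1.5]
gripper_width: 11.0
gripper_force: 60.0
[554.96448945 218.32238417 276.5747881 ] [ 0.02279398 -0.13886146 -1.54575204] [-0.04562024 -0.07028989  0.00990203]
[[190.0, 145.9], [455.6, 145.9], [145.6, 109.0], [499.9, 109.1]]
[0.46548528 0.06104916 0.88294759]
d [-457.1  120.    76.6] rot [ 0.4816 -0.089  -0.3612] rows>= 9.6
```

View pics/w4.png

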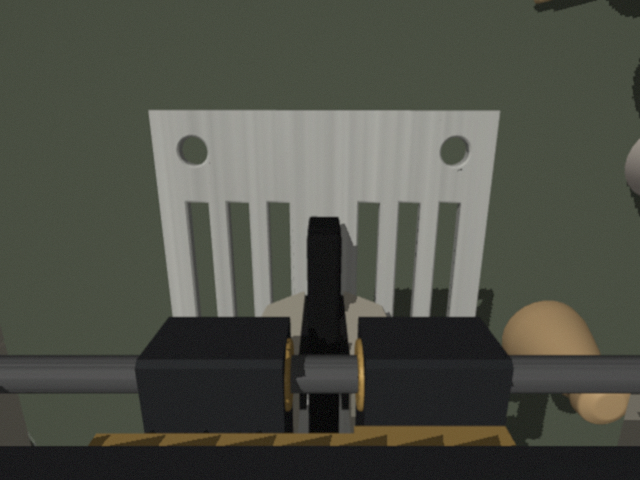

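The plate is held squarely. Its holes are at (192,150) and (454,150), so its centre is 2.4 mm behind the TCP along tool x. Next I'll carry it to a hover over the face.

```bash
cat >> h.py <<'E'
FACE=np.array([527.6,-259,132.5]); F=Rface(3.272)
def togo(o,h,dx=0,dy=0):
    n=F.apply([0,0,1]); tx=F.apply([0,-1,0])
    goal(o,FACE+F.apply([dx,dy,17.5+h])+2.4*tx,tx,-n)
E
python3 - <<'E'
from h import *; from plant import robot, cams, sensors, hand_in
o=sensors.observe(); togo(o,110)
E
```

```text
d [-446.4  141.1   31.5] rot [ 0.4808 -0.0887 -0.3613] rows>= 9.4
```

```bash
python3 inch.py '-15 5 0 0.02 0 -0.01 0;-50 16 2 0.05 -0.01 -0.04 0;-90 28 5 0.1 -0.02 -0.07 0;-130 41 9 0.14 -0.03 -0.1 0;-170 54 12 0.18 -0.035 -0.14 0;-210 66 15 0.22 -0.04 -0.17 0;-250 79 18 0.27 -0.05 -0.2 0;-290 92 20 0.31 -0.06 -0.235 0;-330 104 23 0.355 -0.065 -0.27 0;-370 117 26 0.4 -0.075 -0.3 0;-410 130 29 0.44 -0.08 -0.33 0;-435 138 31 0.47 -0.086 -0.35 0'
python3 - <<'E'
from h import *; from plant import robot, cams, sensors, hand_in
o=sensors.observe(); print(o["joints"]);togo(o,110)
E
```

```text
t: 7.15
tcp_pos: [586.1, -240.5, 244.1]
ee_rot: [0.646, 0.726, -0.178, -0.158]
force: [0.6, -0.8, -2.9]
gripper_width: 11.1
gripper_force: 60.0
[ 0.43257265  0.77346119 -0.45338625  1.09996694  0.38636068  1.80954618
  0.13596406]
d [-8.4 -0.9 -0.6] rot [ 0.0081 -0.0049 -0.0126] rows>= 0.2
```

```bash
python3 inch.py '-8 -1 10 0.008 -0.005 -0.012 0;-8 -1 30 0.008 -0.005 -0.012 0;-8 -1 50 0.008 -0.005 -0.012 0;-8 -1 68 0.008 -0.005 -0.012 0;-8 -1 80 0.008 -0.005 -0.012 0;-8 -1 80 0.008 -0.005 -0.012 0;-8 -1 80 0.008 -0.005 -0.012 0'
python3 - <<'E'
from h import *; from plant import robot, cams, sensors, hand_in
o=sensors.observe(); print(o["joints"],o["force"]);togo(o,30);togo(o,17)
c=cams.camera("wrist");s=cams.camera("side");t=cams.camera("top")
pickle.dump((o,c,s,t),open("w5.pkl","wb"))
cr=lambda c,x,y,w,h,k:cv2.resize(c["image"][y:y+h,x:x+w,::-1],None,fx=k,fy=k,interpolation=cv2.INTER_CUBIC)
cv2.imwrite("pics/w5.png",np.hstack([cr(c,120,60,400,300,1),cr(s,330,160,100,75,4)]))
print(proj(c,F.apply(HOLES+[0,0,17])+FACE).round(1).tolist(),proj(s,F.apply(HOLES+[0,0,17])+FACE).round(1).tolist())
E
```

```text
t: 7.85
tcp_pos: [551.0, -248.6, 176.1]
ee_rot: [0.64, 0.73, -0.18, -0.158]
force: [0.6, 0.5, -1.4]
gripper_width: 11.3
gripper_force: 60.0
[ 0.48138444  0.77112767 -0.46281084  1.286027    0.40518534  1.64233268
  0.11787222] [ 0.57941783  0.45213477 -1.43581844]
d [-4.9 -1.2  2.5] rot [0.0054 0.0007 0.0019] rows>= 0.1
d [-4.9 -1.3 15.5] rot [0.0054 0.0007 0.0019] rows>= 0.3
[[435.1, 158.6], [413.4, 427.0], [201.8, 158.2], [224.2, 427.4]] [[352.4, 222.7], [373.2, 208.0], [376.8, 216.7], [396.9, 201.8]]
```

View pics/w5.png

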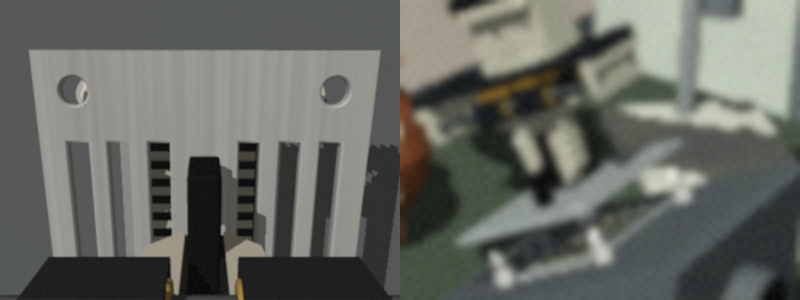

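The plate hovers about 30 mm over the studs, and stud tips can be seen through both visible holes, at (203,152) and (445,153). The plane looks parallel. I'll correct the 5 mm along-y offset and let it settle.

```bash
python3 inch.py '-3 -1 2 0.005 0 0.002 0;-5 -1 5 0.005 0 0.002 0;-5 -1 9 0.005 0 0.002 0;-5 -1 9 0.005 0 0.002 0;-5 -1 9 0.005 0 0.002 0;-5 -1 9 0.005 0 0.002 0'
python3 - <<'E'
from h import *; from plant import robot, cams, sensors, hand_in
import time
for i in range(2):
    c=cams.camera("wrist");o=sensors.observe(); togo(o,20)
print(o["force"],o["moment"])
pickle.dump((o,c),open("w6.pkl","wb"))
cv2.imwrite("pics/w6.png",np.hstack([cv2.resize(c["image"][120:180,a:a+60,::-1],None,fx=6,fy=6,interpolation=cv2.INTER_CUBIC) for a in (165,425)]))
u=proj(c,F.apply(HOLES[[2,0]]+[0,0,16])+FACE)
T=R.from_quat(o["ee_rot"]);h=proj(c,T.apply([[67.6,-50,17.5],[67.6,50,17.5],[67.6,-50,12.5],[67.6,50,12.5]])+o["tcp_pos"])
for q in (u,h): print(((q-np.array([[165,120],[425,120]]*(len(q)//2)))*6+[[0,0],[360,0]]*(len(q)//2)).round(0).tolist())
E
```

```text
t: 8.6
tcp_pos: [546.5, -254.5, 168.6]
ee_rot: [0.64, 0.729, -0.182, -0.159]
force: [-0.7, -0.1, -1.6]
gripper_width: 11.1
gripper_force: 60.0
d [ 0.4 -0.2  3.5] rot [ 0.0006  0.0008 -0.0005] rows>= 0.1
d [ 0.4 -0.2  3.6] rot [ 0.0007  0.0009 -0.0006] rows>= 0.1
[-0.09991515 -0.23275219 -2.22435503] [ 0.10413188 -0.86927034 -0.08958461]
[[198.0, 164.0], [473.0, 164.0]]
[[169.0, 180.0], [508.0, 181.0], [146.0, 187.0], [530.0, 188.0]]
```

View pics/w6.png

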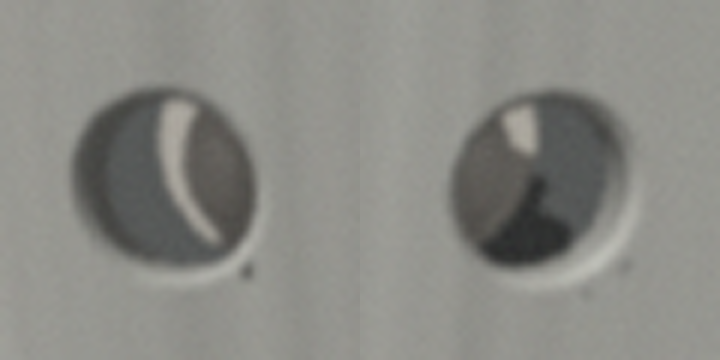

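Through both holes the stud shoulders show symmetrically: their outer edges are at (165,150) left and (538,150) right, about the hole-centre midpoint of 352. So the alignment is within about 1 mm. Now down onto the barbs.

```bash
python3 inch.py '0 0 3 0 0 0 0;0 0 6 0 0 0 0;0 0 8 0 0 0 0;0 0 10 0 0 0 0;0 0 10 0 0 0 0;0 0 10 0 0 0 0'; cat > st.py <<'E'
from h import *; from plant import robot, cams, sensors, hand_in
o=sensors.observe(); togo(o,0); print("face f",F.inv().apply(o["force"]).round(1),"tool m",R.from_quat(o["ee_rot"]).inv().apply(o["moment"]).round(2),o["gripper_width"])
E
python3 st.py; python3 inch.py '0 0 1 0 0 0 0;0 0 2 0 0 0 0;0 0 2 0 0 0 0;0 0 2 0 0 0 0'; python3 st.py
```

```text
t: 9.3
tcp_pos: [541.8, -255.2, 159.7]
ee_rot: [0.64, 0.729, -0.182, -0.159]
force: [0.7, -0.1, -2.0]
gripper_width: 11.6
gripper_force: 60.0
d [ 0.5 -0.1 13.4] rot [ 0.0003  0.0008 -0.0007] rows>= 0.3
face f [-1.5  0.2 -1.5] tool m [-0.88 -0.02  0.02] 11.613012561192667
t: 9.7
tcp_pos: [540.9, -255.3, 158.0]
ee_rot: [0.64, 0.729, -0.182, -0.159]
force: [1.0, -0.1, -2.6]
gripper_width: 11.5
gripper_force: 60.0
d [ 0.5 -0.1 11.4] rot [ 0.0004  0.0008 -0.0007] rows>= 0.2
face f [-2.1  0.2 -1.9] tool m [-0.93  0.07  0.  ] 11.50265516402449
```

No contact yet. I'll go on in small steps.

```bash
for i in 1 2; do python3 inch.py '0 0 0.5 0 0 0 0;0 0 1 0 0 0 0;0 0 1.5 0 0 0 0;0 0 1.5 0 0 0 0' >/dev/null; python3 st.py; done
```

```text
d [ 0.3 -0.2 10.3] rot [ 0.001   0.0008 -0.0005] rows>= 0.2
face f [ 0.  -1.4  1.2] tool m [-0.78  0.3   0.02] 11.11523353826136
d [ 0.4 -0.3  9.6] rot [ 0.0021  0.0012 -0.0007] rows>= 0.2
face f [ 0.6 -2.2  8.6] tool m [-0.49  0.33  0.05] 11.406731634709917
```

Contact is at about 10 mm above the shoulders, as expected on the barbs. Now I'll press evenly, easing the small side force.

```bash
for i in 1 2; do python3 inch.py '0.2 -0.2 0.5 0 0 0 0;0.2 -0.2 1 0 0 0 0;0.2 -0.2 1.5 0 0 0 0;0.2 -0.2 1.5 0 0 0 0' >/dev/null; python3 st.py; done
```

```text
d [ 0.4 -0.3  8.8] rot [ 0.0034  0.0018 -0.001 ] rows>= 0.2
face f [ 0.9 -1.2 11.2] tool m [-0.39  0.32  0.03] 11.209379077376857
d [ 0.3 -0.3  8. ] rot [ 0.0045  0.0023 -0.0013] rows>= 0.2
face f [ 1.9 -0.8 15. ] tool m [-0.27  0.24  0.01] 11.17906524183544
```

```bash
for i in 1 2 3; do python3 inch.py '0 -0.1 0.5 -0.001 -0.001 0 0;0 -0.1 1 -0.001 -0.001 0 0;0 -0.1 1.5 -0.001 -0.001 0 0;0 -0.1 1.5 -0.001 -0.001 0 0' >/dev/null; python3 st.py; done
```

```text
d [-0.3 -0.1  5.2] rot [ 0.0038  0.0022 -0.0002] rows>= 0.1
face f [-0.9 -3.2  5.9] tool m [-0.75  0.33  0.04] 11.159570314267388
d [0.2 0.5 2. ] rot [ 0.002   0.0027 -0.0008] rows>= 0.0
face f [-2.5 -1.8 -1.9] tool m [-1.13  0.23 -0.04] 11.305881360603367
d [0.5 1.  0.2] rot [ 0.0019  0.0037 -0.0012] rows>= 0.0
face f [-0.4  0.6 -5.6] tool m [-0.83 -0.02  0.06] 10.917155658817132
```

The studs have snapped. I'll bring it down onto the shoulders.

```bash
for i in 1 2; do python3 inch.py '0 0.3 0.5 0.001 0.002 0 0;0 0.3 1 0.001 0.002 0 0;0 0.3 1.3 0.001 0.002 0 0;0 0.3 1.3 0.001 0.002 0 0' >/dev/null; python3 st.py; done
```

```text
d [ 0.1  0.1 -0.1] rot [ 0.003   0.002  -0.0008] rows>= 0.0
face f [-1.6  0.5 -2.2] tool m [-0.87  0.01  0.  ] 10.891377392923639
d [ 0.1 -0.  -0.4] rot [ 0.0028  0.0003 -0.0009] rows>= 0.0
face f [ 1.9 -0.6  5.8] tool m [-0.25  0.09 -0.02] 11.100230281576938
```

Contact at the shoulders. A firm push next, then I'll release.

```bash
python3 inch.py '0 0 1 0 0 0 0;0 0 2 0.001 0 0 0;0 0 3 0.002 0 0 0;0 0 4 0.002 0 0 0;0 0 4 0.002 0 0 0;0 0 4 0.002 0 0 0' >/dev/null; python3 st.py
```

```text
d [ 0.1 -0.1 -0.5] rot [ 0.0053  0.0022 -0.0015] rows>= 0.0
face f [10.  -1.  26.9] tool m [1.33 0.23 0.01] 11.38391026430384
```

It's hard on the shoulders: 27 N for only 0.1 mm more travel. I'll relax, open, retreat along the normal and look.

```bash
python3 inch.py '0 0 -2 -0.001 0 0 0;0 0 -4 -0.002 0 0 0;0 0 -4.5 -0.002 0 0 0;0 0 -4.5 -0.002 0 0 20;0 0 -4.5 -0.002 0 0 40;0 0 -4.5 -0.002 0 0 45;0 0 -4.5 -0.002 0 0 45;0 0 -4.5 -0.002 0 0 45;0 0 -4.5 -0.002 0 0 45'; python3 st.py
python3 inch.py '0 0 -5 0 0 0 45;0 0 -20 0 0 0 45;0 0 -50 0 0 0 45;0 0 -90 0 0 0 45;0 0 -130 0 0 0 60;0 0 -160 0 0 0 60;0 0 -170 0 0 0 60;0 0 -170 0 0 0 60;0 0 -170 0 0 0 60'
python3 - <<'E'
from h import *; from plant import robot, cams, sensors, hand_in
c=cams.camera("wrist");s=cams.camera("side");t=cams.camera("top")
pickle.dump((c,s,t),open("w7.pkl","wb"))
cr=lambda c,x,y,w,h,k:cv2.resize(c["image"][y:y+h,x:x+w,::-1],None,fx=k,fy=k,interpolation=cv2.INTER_CUBIC)
cv2.imwrite("pics/w7.png",np.vstack([np.hstack([cr(c,170,60,300,225,4/3),cr(s,330,185,100,75,4)]),np.hstack([cr(t,360,220,100,75,4),cr(t,180,160,200,150,2)])]))
u=proj(c,F.apply(HOLES+[0,0,5])+FACE); print(u.round(1).tolist())
E
```

```text
t: 14.8
tcp_pos: [534.9, -255.8, 146.8]
ee_rot: [0.64, 0.729, -0.181, -0.159]
force: [0.3, -0.2, 0.6]
gripper_width: 44.7
gripper_force: 0.0
d [ 0.1 -0.  -1.3] rot [ 0.0012 -0.0002 -0.0007] rows>= 0.0
face f [0.  0.2 0.7] tool m [-0.64 -0.03  0.08] 44.69188229582825
t: 15.7
tcp_pos: [613.7, -245.3, 296.6]
ee_rot: [0.64, 0.729, -0.182, -0.159]
force: [0.3, -0.6, -1.7]
gripper_width: 59.8
gripper_force: 0.0
[[388.0, 131.3], [380.5, 299.4], [256.6, 131.3], [264.4, 299.4]]
```

View pics/w7.png

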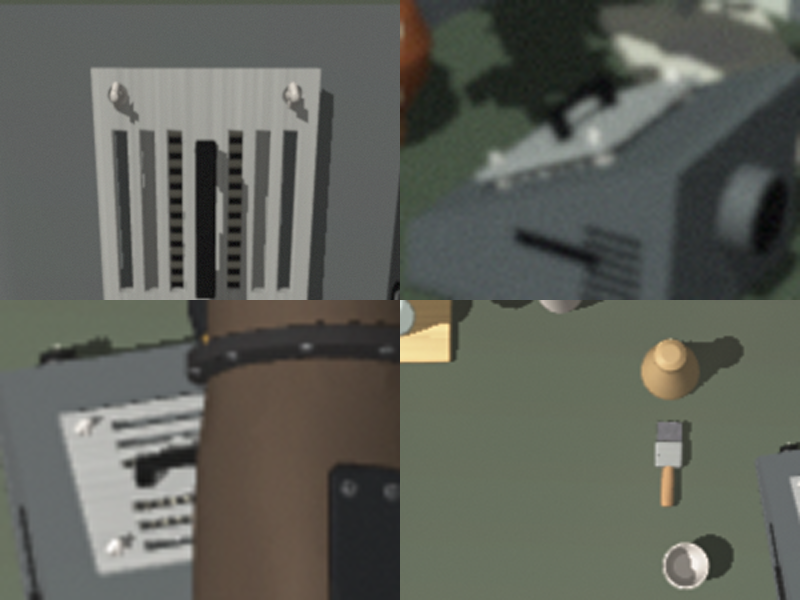

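In the view, pins stand through the plate at crop (116,93) and (292,93). The side view shows it flush along the shoulders, and the crucible, brush and toe are unmoved. The two far holes are hidden, so I'll shift the camera and check the plate tilt numerically.

```bash
python3 inch.py '-40 0 0 0 0 0 60;-80 0 -20 0 0 0 60;-100 0 -40 0 0 0 60;-100 0 -40 0 0 0 60;-100 0 -40 0 0 0 60'
python3 - <<'E'
from h import *; from plant import robot, cams, sensors, hand_in
c=cams.camera("wrist"); pickle.dump(c,open("w8.pkl","wb")); g=cv2.cvtColor(c["image"],cv2.COLOR_RGB2GRAY)
C=np.array([[-65,-85,5],[-65,85,5],[65,-85,5],[65,85,5.]])
u=proj(c,F.apply(C)+FACE); print(u.round(1).tolist())
th=120
m=(g>th).astype(np.uint8); m=cv2.morphologyEx(m,cv2.MORPH_CLOSE,np.ones((15,15)))
n,l,s,_=cv2.connectedComponentsWithStats(m); k=l[int(u[:,1].mean()),int(u[:,0].mean())] or 1+s[1:,4].argmax(); print(s[k])
cn=max(cv2.findContours((l==k).astype(np.uint8),0,1)[0],key=cv2.contourArea)
q=cv2.approxPolyDP(cv2.convexHull(cn),8,True)[:,0].astype(float); print(q.tolist())
if len(q)==4:
    q=np.array([q[((q-a)**2).sum(1).argmin()] for a in u])
    f=lambda p:(proj(c,(F*R.from_rotvec(p[3:])).apply(C)+FACE+F.apply(p[:3]))-q).ravel()
    r=least_squares(f,np.zeros(6)); print("face-frame shift mm, tilt rad",r.x.round(3),r.cost)
    # bright pin tips: per hole pixel count/centroid of whites vs predicted tip
for a,b in zip(proj(c,F.apply(HOLES+[0,0,6])+FACE),proj(c,F.apply(HOLES+[0,0,16])+FACE)):
    w=g[int(a[1])-18:int(a[1])+19,int(a[0])-18:int(a[0])+19]; yy,xx=np.nonzero(w>205)
    print(a.round(),b.round(),np.percentile(w,[5,50,98]),len(xx),(xx.mean()+int(a[0])-18,yy.mean()+int(a[1])-18) if len(xx) else 0)
E
```

```text
t: 16.35
tcp_pos: [630.2, -337.3, 314.2]
ee_rot: [0.643, 0.726, -0.18, -0.162]
force: [-0.3, -0.7, -2.3]
gripper_width: 59.9
gripper_force: 0.0
[[416.8, -22.2], [405.0, 207.2], [238.2, -20.9], [251.4, 208.1]]
[  241     0   177   209 29197]
[[417.0, 0.0], [405.0, 207.0], [253.0, 208.0], [241.0, 0.0]]
face-frame shift mm, tilt rad [-1.0500e+00  9.6870e+00 -1.8377e+01 -1.7600e-01 -3.0000e-03 -2.0000e-03] 46.06656711965519Traceback (most recent call last):
  File "<stdin>", line 17, in <module>
    return _quantile_unchecked(
        a, q, axis, out, overwrite_input, method, keepdims, weights)
    return _ureduce(a,
                    func=_quantile_ureduce_func,
    ...<5 lines>...
                    overwrite_input=overwrite_input,
                    method=method)
    r = func(a, **kwargs)
    result = _quantile(arr,
                       quantiles=q,
    ...<2 lines>...
                       out=out,
                       weights=wgt)
    previous = arr[previous_indexes]
               ~~~^^^^^^^^^^^^^^^^^^
IndexError: index 0 is out of bounds for axis 0 with size 0
```

The two far corners match the seated prediction within 1–2 px. The top edge was clipped, so I'll back up 45 mm to get all four corners.

```bash
python3 inch.py '40 0 0 0 0 0 60;45 0 -20 0 0 0 60;45 0 -30 0 0 0 60;45 0 -30 0 0 0 60;45 0 -30 0 0 0 60' | head -2
python3 - <<'E'
from h import *; from plant import robot, cams, sensors, hand_in
c=cams.camera("wrist"); g=cv2.cvtColor(c["image"],cv2.COLOR_RGB2GRAY)
C=np.array([[-65,-85,5],[-65,85,5],[65,-85,5],[65,85,5.]])
u=proj(c,F.apply(C)+FACE); print(u.round(1).tolist())
m=cv2.morphologyEx((g>120).astype(np.uint8),cv2.MORPH_CLOSE,np.ones((15,15)))
n,l,s,_=cv2.connectedComponentsWithStats(m); k=l[int(u[:,1].mean()),int(u[:,0].mean())]; print(s[k])
cn=max(cv2.findContours((l==k).astype(np.uint8),0,1)[0],key=cv2.contourArea)
q=cv2.approxPolyDP(cv2.convexHull(cn),8,True)[:,0].astype(float); print(q.tolist())
q=np.array([q[((q-a)**2).sum(1).argmin()] for a in u])
f=lambda p:(proj(c,(F*R.from_rotvec(p[3:])).apply(C)+FACE+F.apply(p[:3]))-q).ravel()
r=least_squares(f,np.zeros(6)); print("shift,tilt",r.x.round(3),r.cost)
for a,b in zip(proj(c,F.apply(HOLES+[0,0,5])+FACE),proj(c,F.apply(HOLES+[0,0,16])+FACE)):
    w=g[int(a[1])-14:int(a[1])+15,int(a[0])-14:int(a[0])+15].astype(float); yy,xx=np.nonzero(w>np.median(w)+25)
    print(a.round(),b.round(),np.percentile(w,[2,50,99]),len(xx),(xx.mean()+int(a[0])-14,yy.mean()+int(a[1])-14) if len(xx) else 0)
E
```

```text
t: 16.9
tcp_pos: [632.1, -289.0, 335.8]
[[408.0, 51.1], [398.1, 250.0], [247.6, 51.9], [258.6, 251.3]]
[     0      0    640    480 266710]
[[639.0, 0.0], [639.0, 479.0], [0.0, 479.0], [0.0, 0.0]]
shift,tilt [ 7.650e-01  4.689e+00  6.715e+00  1.960e-01  1.100e-02 -6.000e-03] 169973.41554538108
[389.  71.] [391.  70.] [ 96.8 176.  223. ] 32 (np.float64(390.21875), np.float64(65.75))
[383. 235.] [384. 238.] [ 95. 169. 226.] 42 (np.float64(383.3333333333333), np.float64(232.95238095238096))
[267.  72.] [265.  71.] [ 94.  176.  217.2] 21 (np.float64(265.6666666666667), np.float64(66.04761904761905))
[274. 236.] [273. 239.] [ 92. 165. 225.] 33 (np.float64(272.8787878787879), np.float64(234.21212121212122))
```

White pin heads show through all four holes. The corner fit picked up the black handle as background, so I'll fix that.

```bash
python3 - <<'E'
from h import *; from plant import robot, cams, sensors, hand_in
c=cams.camera("wrist"); g=cv2.cvtColor(c["image"],cv2.COLOR_RGB2GRAY)
C=np.array([[-65,-85,5],[-65,85,5],[65,-85,5],[65,85,5.]])
u=proj(c,F.apply(C)+FACE); p=proj(c,F.apply([[-50,0,5]])+FACE)[0]
m=cv2.morphologyEx((g>120).astype(np.uint8),cv2.MORPH_CLOSE,np.ones((15,15)))
n,l,s,_=cv2.connectedComponentsWithStats(m); h=l[45:260,240:415]; k=np.bincount(h[h>0]).argmax(); print(s[k])
cn=max(cv2.findContours((l==k).astype(np.uint8),0,1)[0],key=cv2.contourArea)
q=cv2.approxPolyDP(cv2.convexHull(cn),6,True)[:,0].astype(float); print(q.tolist())
q=np.array([q[((q-a)**2).sum(1).argmin()] for a in u])
f=lambda p:(proj(c,(F*R.from_rotvec(p[3:])).apply(C)+FACE+F.apply(p[:3]))-q).ravel()
print(f(np.zeros(6)).round(1).tolist())
r=least_squares(f,np.zeros(6)); print("shift,tilt",r.x.round(3),r.cost)
o=sensors.observe();print(o["t"],o["force"])
E
```

```text
[  249    51   162   200 25814]
[[409.0, 51.0], [398.0, 249.0], [273.0, 246.0], [258.0, 229.0], [249.0, 52.0]]
[-0.9, 0.0, 0.2, 1.1, -1.5, -0.2, -14.4, 5.3]
shift,tilt [-2.605  0.46  -4.357 -0.137  0.208  0.019] 29.335327485691483
17.0 [-0.17459347  0.23432643 -0.00440687]
```

All the corners match the seated pose: three in this view, and the fourth, clipped by shadow here, in the previous one. The robot is clear of everything.

```bash
python3 -c "
from plant import robot, cams, sensors, hand_in
print(hand_in())"
```

```text
the job is handed in; nothing more can be done
None
```

I pressed the guard plate onto all four studs until it sat on the shoulders, let go of it and handed the job in at about 17 s; pins show through all four holes, and the crucible, brush and toe are where they were (I did not re-check the shards and jar).

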